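Lock the bayonet bowl into the air-filter head

ROBOT

A 7-joint arm with a two-finger parallel gripper is mounted at the origin on a cart in front of the work surface, level with it; the furniture and walls round the work are solid. World frame = base frame: x ahead of the robot, y to its left, z up, the work surface at z = 0. Lengths are in m, angles in rad, forces in N, time in s.
With the tool pointing down it reaches from about 0.425 to 0.875 m from the base axis. Payload 9.9 kg.
Tool frame: the origin (TCP) lies midway between the tips of the shut fingers; the grasp point (between the pads) lies 19 mm behind it (env.tcp_to_grasp is the z of the grasp point in the tool frame, in m); z points along the fingers, y is the line along which they close (so a half turn about z gives the same grasp; the last joint's range is limited). The gripper opens to 85 mm and grips with 20 to 120 N. Pads are 22 mm wide; open, the fingers measure 114 mm over their backs; the gripper's body (76 mm by 85 mm) begins 54 mm behind the grasp point. The pads swing forward as they close: fully open they stand 13 mm farther back than shut.
Start: joints at [-1.301, 0.576, 0.025, 1.437, -0.015, 1.129, -0.057], TCP at [0.234, 0.633, 0.231] pointing down, gripper open.
Joint ranges: [-2.76, 2.76], [-0.34, 2.15], [-1.52, 1.57], [0.19, 2.46], [-1.09, 4.23], [0.17, 1.99], [-2.82, 2.82]. Speed limits (rad/s): [2.22, 2.22, 3.01, 3.01, 3.14, 3.14, 3.14].

INTERFACE

Orientations are given as [roll, pitch, yaw] about the fixed x, y, z axes, in that order (R = Rz(yaw) Ry(pitch) Rx(roll)).
In Python, from plant import env gives the robot as it stands.
- The arm moves only by the tool jog_arm, never from a script. Its argument "deltas" is a list of rows, each an object of numbers: "fingers": the opening, from 0 (shut) to 1 (fully open); "dx", "dy", "dz": the shift along the tool's x, y, z in units of 200 mm (1.0 is 200 mm); "wx", "wy", "wz": the turn, a rotation vector about the tool's x, y, z in units of pi rad (1.0 is pi rad). In form: [{"fingers": .., "dx": .., "dy": .., "dz": .., "wx": .., "wy": .., "wz": ..}, ...]. A call has 1 to 5 rows; each row shifts and turns the commanded pose from where the row before left it, along the tool's axes as they then stand; what a row does not reach is not made up. A row lasts 1/12 s, in which the tool goes at most 41.7 mm and 7.16 degrees, less where a joint would pass 70% of its speed; a pose out of reach is approached as far as the arm can. A call with a number of a shift or a turn outside -1 to 1 is refused whole. A call with a gripper value outside its range is refused whole. The fingers move at their own pace and stop on an object; the grip force is fixed at half the most. Time passes only in rows, so rows that do not move let the fingers close. It gives the time, the measured TCP pose, the force, the opening and the grip force at its end, in the units of the state.
- env.get_obs(): the state, without advancing time (a new reading comes with each control period).
- env.read_camera(name): name is "scene" or "top"; returns a dict with "image" (384x512x3 uint8, red, green, blue), "range_z" (384x512 float32, m along the optical axis (not along the pixel's ray), 0 where there is no reading), "fx", "fy", "cx", "cy" (pixels), "dist_coeffs" ([k1, k2, p1, p2, k3] as OpenCV has them; the pictures are not rectified), "xyz" and "attitude" of the camera in the world. Camera axes: x right, y down, z forward; pixel columns grow to the right and rows downward; lengths in m; the calibration is good to about 2 mm. A picture is of the moment at which its call begins.
- env.hand_in(): hands the job in; it is judged then, once.
Trained networks look in a picture, given as the dict that the camera call returned (one of the last four; its "shot" number tells which), for a name from the list of things; names that differ only in an ending like _2 or _b are one class to them, and where a whole thing is asked for, a point or a joint stands for the part that bears it (a point fixed in the world has none). Each returns a list of dicts, best first, with "score" (0 to 1); they miss things now and then, are a little off and sometimes report something else, mostly with a low value. They report only what shows in the picture. A call takes as long as a camera call.
- env.regions_of(picture, thing): "pixels" (384x512 bool, what is visible of it) and "bbox" ([left, top, width, height] in pixels, round what is visible of it).
The state is a dict: "time": time; "q": joint angles; "joint_vel": joint speeds; "effort": joint torques, N m; "position": TCP position; "eef_rot": TCP orientation; "wrist_force": force on the tool from outside, world axes, zero at the start; "wrist_torque": the same for the moment, N m; "opening": finger opening in m; "finger_force": force on a finger pad.
Only numpy, scipy, OpenCV 4.12 (cv2) and the standard library are available. Lean on these libraries where they do the work, as an engineer would, in place of code of your own. Each camera call takes 0.05 s, during which the arm holds its last target. There are 200 camera calls.

TASK

The compressed-air filter on the bench is being put back together upside down. Take the bowl with the two lugs, lower it straight down into the filter head so that its lugs drop through the two slots, and turn it clockwise (seen from above) until the lugs lock at their stops under the rim, in line with the ports; leave it seated there. Leave the slim bowl without lugs where it stands.

Things in the scene. Friction and masses are not known exactly. Their poses are not given: they have to be found in the camera images.
- bowl: Bayonet bowl, plain steel, 0.25 kg, loose, upright. Body 44 mm in diameter, 34 mm high; at its foot two opposite lugs 14 mm wide, 10 mm high, 64 mm over their tips. On top a flat-sided grip block 42 x 26 mm, from 34 to 74 mm height, nipple to 83 mm. Origin: centre of the underside. x: along the line of the lugs and the block's 42 mm; y: across its flats; z: up. A half turn makes no difference.
- bowl_grip (a point): Place to grasp the bowl: centre of its grip block, 58 mm above the bowl's underside. Pinch the two flats, 26 mm apart along the bowl's y axis; the round body's shoulder, wider than the block, lies 24 mm below this point. The block's top is 16 mm above it.
- filter_head: Filter head, aluminium, fixed upside down on a dark 104 mm square plate; round socket 86 mm across, its rim's top 57 mm above the bench. Two round ports stick out along its x axis, 60 mm either way. Origin: centre of the underside; z up. Locked, the bowl's lugs lie along the head's x axis (the ports); end stops come 4 degrees beyond. No spring or catch, light friction: the bowl stays as left.
- head_seat (a point): Centre of the flat seat inside the head, on the socket's axis, 36 mm above the bench: where the centre of the bowl's underside comes to rest. The rim over the seat spans 50 to 57 mm height (the lugs have 4 mm of play under it) round a 50 mm hole with a 3 mm chamfer. Axes as the head's.
- head_slot (a point): Middle of one of two opposite slots in the rim, 30 mm off the axis, 57 mm above the bench. Slots are 52 degrees wide, open to 35 mm off the axis, 60 degrees anticlockwise (from above) of the head's x axis. Lugs go in along this line, to within about 8 degrees and 3 mm; then turn 60 degrees clockwise to lock. Anticlockwise a stop bars more than 12 degrees.
- slim_bowl: Bystander: screw-in bowl of another filter, plain steel, without lugs, slimmer (34 mm in diameter) and lower (63 mm with its nipple) than the bayonet bowl, with a grip block 30 x 20 mm; loose, upright, to the left or right of the bayonet bowl. Origin: centre of the underside. Not to be moved.

How it is judged:
At the end, for the whole second after the job is handed in: The bayonet bowl stands at rest in the head, upright within 10 degrees, within 10 mm of its axis, its underside within 6 mm of the seat, its lugs under the rim and within 15 degrees of the line of the ports; the slim bowl is within 30 mm of where it stood (horizontal distance between bowl and filter_head below 0.01 m and z of bowl in the frame of filter_head between 0.03 and 0.042 m and angle between the x axis of bowl and the x axis of filter_head, either way round below 0.26 rad and angle between bowl's own z axis and vertical below 0.17 rad and linear speed of bowl below 0.02 m/s and distance of slim_bowl from where it was at the start of the episode below 0.03 m); the robot touches nothing.
It fails at once if the slim bowl is moved by more than 30 mm (distance of slim_bowl from where it was at the start of the episode above 0.03 m).
It also fails if it takes over 38 s, if anything falls off the work surface, if the arm or the gripper's body presses on something with over 40 N, if the wrist force passes 120 N, or if a joint passes its speed limit or range.

## Working session

There is one attempt and no reset: what is moved stays moved. The work goes in short steps, Python scripts to look and compute and a tool call to move; the robot and the scene stay as the last step left them, time stands still between calls to the robot, and variables do not carry over. Pictures are saved under pics/ and viewed, at most 10 in all, crops included, and the job is handed in when it is done.

Besides the shell and the picture viewer there is one more tool, called as name(argument=value, ...) on one line, values as JSON. jog_arm: Moves the arm, as the interface text tells. Its arguments: {"type":"object","properties":{"deltas":{"type":"array"}},"required":["deltas"]}

```bash
mkdir -p pics; ls
cat > h.py <<'E'
import numpy as np, cv2
from scipy.spatial.transform import Rotation as R
from plant import env
def cloud(p):
    h,w=p["range_z"].shape
    u,v=np.meshgrid(np.arange(w),np.arange(h))
    K=np.array([[p["fx"],0,p["cx"]],[0,p["fy"],p["cy"]],[0,0,1]])
    n=cv2.undistortPoints(np.stack([u,v],-1).reshape(-1,1,2).astype(np.float64),K,np.array(p["dist_coeffs"],float)).reshape(h,w,2)
    z=p["range_z"]
    c=np.dstack([n*z[...,None],z])
    a=np.array(p["attitude"],float)
    M=a if a.shape==(3,3) else R.from_euler('xyz',a).as_matrix()
    return c@M.T+np.array(p["xyz"])
E
python3 - <<'E'
from h import *
ims=[]
o=env.get_obs(); print(o["position"],o["eef_rot"],o["time"],env.tcp_to_grasp)
for n in("top","scene"):
    p=env.read_camera(n); im=p["image"][...,::-1].copy(); C=cloud(p)
    print(n,p["xyz"],p["attitude"])
    for t,col in(("bowl",(0,0,255)),("filter_head",(0,255,0)),("slim_bowl",(255,0,0))):
        for r in env.regions_of(p,t)[:2]:
            m=r["pixels"]&(p["range_z"]>0); q=C[m]
            x,y,w,hh=map(int,r["bbox"]); cv2.rectangle(im,(x,y),(x+w,y+hh),col,1)
            print(t,r["score"],r["bbox"],m.sum(),q.mean(0).round(3) if len(q) else'',np.percentile(q[:,2],[2,50,98]).round(3) if len(q) else '')
    np.savez(n+".npz",C=C,im=p["image"])
    cv2.imwrite(f"pics/{n}0.png",im)
E
```

```text
pics
[0.23369408 0.63277815 0.23044926] [-3.13995604e+00  1.03806053e-04  2.78788015e+00] 0.0 -0.0187
top [ 0.370364   -0.21766889  0.90831273] [-2.98251896 -0.03049459 -1.59521862]
bowl 0.88 [209.5, 152.8, 19.4, 28.2] 374 [ 0.583 -0.163  0.055] [0.006 0.071 0.079]
filter_head 0.8 [196.0, 199.2, 56.3, 60.5] 2039 [ 0.445 -0.167  0.034] [0.004 0.035 0.059]
slim_bowl 0.76 [292.4, 156.4, 13.7, 19.8] 223 [ 0.587 -0.351  0.038] [-0.001  0.047  0.061]
scene [ 0.04699103 -0.4860044   0.71560991] [-2.46126115 -0.01632907 -1.06617716]
bowl 0.82 [224.8, 136.0, 29.6, 37.7] 928 [ 0.583 -0.167  0.046] [0.005 0.047 0.079]
filter_head 0.84 [167.7, 179.1, 65.1, 69.8] 3382 [ 0.44  -0.174  0.035] [0.004 0.036 0.059]
slim_bowl 0.93 [318.8, 181.5, 21.3, 31.4] 447 [ 0.583 -0.356  0.037] [0.006 0.037 0.062]
```

Run:
```python
from h import *
def circ(q):
    A=np.c_[2*q[:,:2],np.ones(len(q))]; s=np.linalg.lstsq(A,(q[:,:2]**2).sum(1),rcond=None)[0]; return s[:2],np.sqrt(s[2]+s[0]**2+s[1]**2)
ims=[]
# colored orthographic height maps
for n,cr in(("top",(180,275,130,270)),("scene",(155,265,125,260))):
    d=np.load(n+".npz"); C=d["C"]; im=d["im"][...,::-1]
    ims.append(cv2.resize(im[cr[2]:cr[3],cr[0]:cr[1]],(390,560),interpolation=cv2.INTER_CUBIC))
    P=C.reshape(-1,3)
    b=P[(abs(P[:,0]-.583)<.05)&(abs(P[:,1]+.165)<.05)]
    t=b[(b[:,2]>.066)&(b[:,2]<.079)]
    r=cv2.minAreaRect((t[:,:2]*1000).astype(np.float32)); print(n,"block top",len(t),r,cv2.boxPoints(r).round(0).tolist())
    lo=b[(b[:,2]>.004)&(b[:,2]<.03)]; 
    d2=P[(abs(P[:,0]-.44)<.08)&(abs(P[:,1]+.17)<.08)]
    rim=d2[(d2[:,2]>.052)&(d2[:,2]<.062)]
    print("rim bbox ctr",rim[:,:2].min(0),rim[:,:2].max(0),cv2.minEnclosingCircle((rim[:,:2]*1000).astype(np.float32)))
    c=np.array(cv2.minEnclosingCircle((rim[:,:2]).astype(np.float32))[0])
    v=d2[:,:2]-c; rr=np.hypot(*v.T); an=np.degrees(np.arctan2(v[:,1],v[:,0]))
    pm=(rr>.048)&(rr<.063)&(d2[:,2]>.012); print("ports",[(int(a),int(h)) for a,h in zip(*np.histogram(an[pm],np.arange(-180,181,10))[::-1])if h] )
    sm=(rr>.028)&(rr<.034)&(d2[:,2]<.05); print("slots",[(int(a),int(h)) for a,h in zip(*np.histogram(an[sm],np.arange(-180,181,10))[::-1])if h])
cv2.imwrite("pics/crop.png",np.hstack(ims))
```

```text
top block top 210 ((589.5323486328125, -161.01153564453125), (26.70315170288086, 41.5040283203125), 60.38470458984375) [[565.0, -162.0], [601.0, -183.0], [614.0, -160.0], [578.0, -139.0]]
rim bbox ctr [ 0.40593542 -0.20821315] [ 0.49137439 -0.12295712] ((448.5116882324219, -165.3550567626953), 42.88744354248047)
ports [(-180, 6), (-110, 3), (-100, 13), (-90, 1), (-70, 12), (-60, 23), (-50, 17), (-40, 7), (-30, 1), (-20, 2), (-10, 11), (0, 1), (50, 1), (70, 1), (80, 13), (90, 1), (110, 8), (120, 22), (130, 25), (140, 11), (160, 2), (170, 14)]
slots [(-180, 7), (-170, 6), (-160, 6), (-150, 2), (-20, 2), (-10, 4), (0, 6), (10, 6), (20, 7), (30, 3), (160, 5), (170, 7)]
scene block top 275 ((590.56201171875, -161.7038116455078), (27.9058837890625, 41.66566467285156), 59.75493240356445) [[566.0, -163.0], [602.0, -184.0], [616.0, -160.0], [580.0, -139.0]]
rim bbox ctr [ 0.40738812 -0.20858439] [ 0.49222115 -0.1223155 ] ((450.1892395019531, -166.09417724609375), 43.840152740478516)
ports [(-180, 14), (-160, 2), (-120, 1), (-110, 22), (-100, 44), (-90, 3), (-70, 42), (-60, 44), (-50, 22), (-40, 1), (-20, 2), (-10, 3), (80, 2), (110, 3), (120, 20), (130, 46), (140, 28), (160, 4), (170, 50)]
slots [(-180, 2), (-170, 3), (-160, 4), (-150, 4), (-140, 3), (-130, 3), (-120, 4), (-110, 2), (-100, 4), (-90, 3), (-80, 2), (-70, 5), (-60, 3), (-50, 3), (-40, 5), (-30, 3), (-20, 6), (-10, 9), (0, 14), (10, 13), (20, 10), (30, 14), (40, 13), (50, 11), (60, 13), (70, 9), (80, 6), (90, 7), (100, 2), (110, 2), (120, 3), (130, 4), (140, 7), (150, 6), (160, 3), (170, 4)]
```

View pics/crop.png

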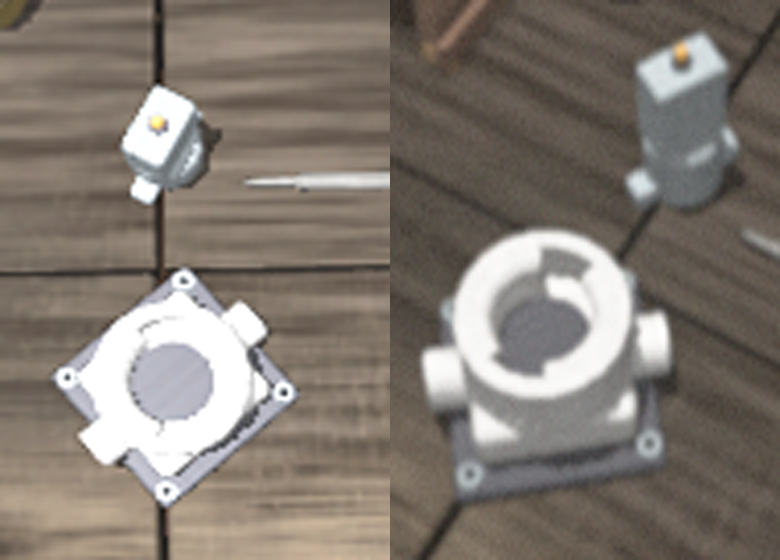

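The left (top) crop shows the bowl's block at about (162,128), with one lug at (145,190), and the head with ports at the lower left (100,440) and upper right (245,325). The right (scene) crop shows the slots at about (565,262) and (520,362). I'll refine the head angle and check for obstacles.

Run:
```python
from h import *
c=np.array([.449,-.1655])
for n in("top","scene"):
    C=np.load(n+".npz")["C"].reshape(-1,3); v=C[:,:2]-c; r=np.hypot(*v.T)
    # ports: z>.022 outside socket
    m=(r>.045)&(r<.063)&(C[:,2]>.018)&(C[:,2]<.05); w=v[m]
    e=np.linalg.eigh(w.T@w)[1][:,1]; print(n,"ports",m.sum(),np.degrees(np.arctan2(e[1],e[0])))
    for s in(1,-1):
        k=w[(w@e)*s>0]; print(k.mean(0),np.degrees(np.arctan2(*k.mean(0)[::-1])),len(k))
    g=(r<.08)&(C[:,2]>.003)&(C[:,2]<.012)&(r>.045); print("plate",cv2.minAreaRect((C[g][:,:2]*1000).astype(np.float32)))
    hi=(C[:,2]>.12)&(C[:,0]>.1)&(C[:,0]<.8)&(abs(C[:,1])<.8); print("high",hi.sum(),C[hi].min(0) if hi.any() else '',C[hi].max(0) if hi.any() else '')
t=cv2.imread("pics/top0.png");s=cv2.imread("pics/scene0.png")
cv2.imwrite("pics/both.png",np.hstack([cv2.resize(t,(400,300)),cv2.resize(s,(400,300))]))
```

```text
top ports 254 130.77839148530413
[-0.03282636  0.03241577] 135.36057964841996 136
[ 0.02610982 -0.03659276] -54.49122195035991 118
plate ((444.1590270996094, -161.57920837402344), (154.59365844726562, 143.22142028808594), 62.067989349365234)
high 28180 [ 0.36383981 -0.65907328  0.12004269] [0.79998778 0.3195174  0.90831273]
scene ports 387 125.35328073717683
[-0.04009045  0.02507215] 147.97856990712975 166
[ 0.01586525 -0.0456549 ] -70.83746779889353 221
plate ((436.57354736328125, -172.36953735351562), (128.51708984375, 151.46279907226562), 38.825645446777344)
high 23497 [ 0.36459454 -0.64444628  0.12000062] [0.79988676 0.41182172 0.32030061]
```

View pics/both.png

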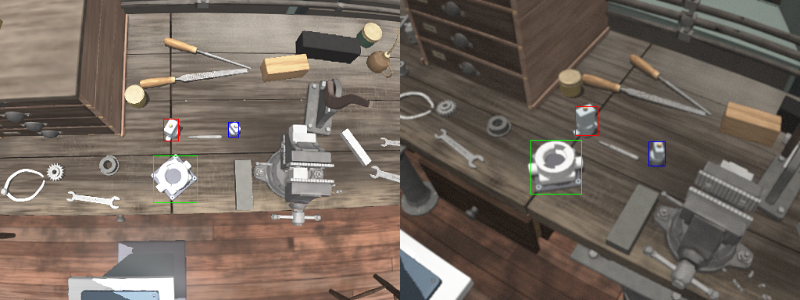

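Bowl at (170,130) and slim bowl at (233,130) in the left half. A tall cabinet stands to the back left and a vise to the right. I need the cabinet's bounds before moving.

Run:
```python
from h import *
for n in("top","scene"):
    C=np.load(n+".npz")["C"].reshape(-1,3)
    for a,b in((.05,.15),(.15,.25),(.25,.4)):
        m=(C[:,2]>a)&(C[:,2]<b)&(C[:,1]>-.16)&(C[:,0]>.2)&(C[:,0]<1.1); m&=~((abs(C[:,0]-.59)<.05)&(C[:,1]<-.12))
        print(n,a,b,m.sum(),np.percentile(C[m],[.5,99.5],axis=0).round(3).tolist() if m.sum()>5 else'')
    C=np.load(n+".npz")["C"]
# precise head angle: rim-slot boundary via height map, radius 27-33
C=np.load("top.npz")["C"].reshape(-1,3)
for c in([.449,-.1655],):
    v=C[:,:2]-c; r=np.hypot(*v.T); an=np.degrees(np.arctan2(v[:,1],v[:,0]))
    m=(r>.0285)&(r<.034)
    o=np.argsort(an[m]); print([(int(a),int(1000*z)) for a,z in zip(an[m][o],C[m][o,2])])
# plate corners from the dark colour: use screws? port faces at z .02-.045
    m=(r>.050)&(r<.064)&(C[:,2]>.024)&(C[:,2]<.05)
    for s in(-50,130):
        k=m&(abs((an-s+180)%360-180)<35); print(s,k.sum(),v[k].mean(0).round(4),an[k].mean(), an[k].min(),an[k].max())
```

```text
top 0.05 0.15 4509 [[0.415, -0.157, 0.05], [1.0, 0.344, 0.15]]
top 0.15 0.25 4088 [[0.567, -0.006, 0.151], [0.929, 0.284, 0.249]]
top 0.25 0.4 4970 [[0.571, -0.005, 0.251], [0.857, 0.22, 0.364]]
scene 0.05 0.15 11655 [[0.42, -0.158, 0.05], [1.09, 0.532, 0.149]]
scene 0.15 0.25 9179 [[0.571, -0.007, 0.15], [0.888, 0.404, 0.249]]
scene 0.25 0.4 3164 [[0.572, -0.006, 0.25], [0.711, 0.267, 0.316]]
[(-178, 34), (-178, 35), (-178, 35), (-174, 38), (-174, 35), (-173, 36), (-170, 38), (-170, 35), (-169, 33), (-165, 37), (-164, 36), (-162, 35), (-160, 36), (-158, 37), (-156, 38), (-155, 36), (-153, 33), (-151, 36), (-149, 36), (-147, 33), (-145, 52), (-142, 53), (-142, 55), (-139, 58), (-136, 56), (-136, 54), (-133, 56), (-130, 55), (-130, 58), (-128, 59), (-125, 57), (-124, 57), (-122, 57), (-120, 56), (-120, 58), (-118, 58), (-116, 56), (-114, 58), (-113, 55), (-111, 54), (-110, 54), (-109, 55), (-108, 56), (-105, 57), (-104, 56), (-100, 55), (-100, 57), (-96, 56), (-96, 58), (-96, 57), (-92, 56), (-92, 56), (-92, 54), (-88, 57), (-88, 56), (-87, 56), (-84, 56), (-83, 57), (-80, 58), (-78, 
[... 1103 characters left out ...]
07, 58), (109, 55), (110, 54), (112, 55), (113, 58), (115, 57), (117, 59), (118, 58), (120, 57), (123, 59), (123, 56), (126, 57), (127, 58), (128, 55), (130, 60), (132, 54), (132, 57), (135, 56), (135, 57), (137, 56), (138, 54), (140, 55), (141, 54), (143, 56), (144, 55), (146, 56), (148, 57), (149, 54), (152, 58), (153, 55), (155, 55), (157, 55), (159, 57), (160, 58), (161, 56), (163, 57), (163, 53), (163, 35), (164, 33), (165, 35), (167, 33), (169, 37), (170, 39), (172, 32), (173, 34), (173, 36), (177, 35), (177, 35), (177, 35)]
-50 45 [ 0.0337 -0.043 ] -51.91639011598773 -64.04815536444647 -37.85640069211874
130 54 [-0.0363  0.042 ] 130.84669902957646 116.99589184456893 143.97761265898146
```

jog_arm(deltas=[{"fingers": 1, "dx": -0.128, "dy": -0.153, "dz": 0, "wx": 0, "wy": 0, "wz": 0}, {"fingers": 1, "dx": -0.128, "dy": -0.153, "dz": 0, "wx": 0, "wy": 0, "wz": 0}, {"fingers": 1, "dx": -0.128, "dy": -0.153, "dz": 0, "wx": 0, "wy": 0, "wz": 0}, {"fingers": 1, "dx": -0.128, "dy": -0.153, "dz": 0, "wx": 0, "wy": 0, "wz": 0}, {"fingers": 1, "dx": -0.128, "dy": -0.153, "dz": 0, "wx": 0, "wy": 0, "wz": 0}])

```text
time: 0.82
position: [0.3013, 0.4435, 0.2314]
eef_rot: [3.141, 0.0, 2.788]
wrist_force: [0.7, 0.0, 0.2]
opening: 0.0852
finger_force: 0.0
```

jog_arm(deltas=[{"fingers": 1, "dx": -0.128, "dy": -0.153, "dz": 0, "wx": 0, "wy": 0, "wz": 0}, {"fingers": 1, "dx": -0.128, "dy": -0.153, "dz": 0, "wx": 0, "wy": 0, "wz": 0}, {"fingers": 1, "dx": -0.128, "dy": -0.153, "dz": 0, "wx": 0, "wy": 0, "wz": 0}, {"fingers": 1, "dx": -0.128, "dy": -0.153, "dz": 0, "wx": 0, "wy": 0, "wz": 0}, {"fingers": 1, "dx": -0.128, "dy": -0.153, "dz": 0, "wx": 0, "wy": 0, "wz": 0}])

```text
time: 1.23
position: [0.3683, 0.2556, 0.2316]
eef_rot: [3.141, 0.0, 2.788]
wrist_force: [1.8, 0.1, -0.3]
opening: 0.0856
finger_force: 0.0
```

jog_arm(deltas=[{"fingers": 1, "dx": -0.128, "dy": -0.153, "dz": 0, "wx": 0, "wy": 0, "wz": 0}, {"fingers": 1, "dx": -0.128, "dy": -0.153, "dz": 0, "wx": 0, "wy": 0, "wz": 0}, {"fingers": 1, "dx": -0.128, "dy": -0.153, "dz": 0, "wx": 0, "wy": 0, "wz": 0}, {"fingers": 1, "dx": -0.128, "dy": -0.153, "dz": 0, "wx": 0, "wy": 0, "wz": 0}, {"fingers": 1, "dx": -0.128, "dy": -0.153, "dz": 0, "wx": 0, "wy": 0, "wz": 0}])

```text
time: 1.65
position: [0.4354, 0.0677, 0.2317]
eef_rot: [3.141, 0.001, 2.788]
wrist_force: [0.6, 0.2, -0.3]
opening: 0.0852
finger_force: 0.0
```

jog_arm(deltas=[{"fingers": 1, "dx": -0.128, "dy": -0.153, "dz": 0, "wx": 0, "wy": 0, "wz": 0}, {"fingers": 1, "dx": -0.128, "dy": -0.153, "dz": 0, "wx": 0, "wy": 0, "wz": 0}, {"fingers": 1, "dx": -0.128, "dy": -0.153, "dz": 0, "wx": 0, "wy": 0, "wz": 0}, {"fingers": 1, "dx": -0.128, "dy": -0.153, "dz": 0, "wx": 0, "wy": 0, "wz": 0}, {"fingers": 1, "dx": -0.128, "dy": -0.153, "dz": 0, "wx": 0, "wy": 0, "wz": 0}])

```text
time: 2.07
position: [0.5025, -0.1203, 0.2316]
eef_rot: [3.141, 0.001, 2.788]
wrist_force: [0.5, 0.6, 0.1]
opening: 0.0854
finger_force: 0.0
```

```bash
cat >> h.py <<'E'
def plan(target,yaw,n,q=None):
    """n equal rows: shift first along tool axes at pose start of row, turn spread evenly"""
    o=env.get_obs(); M=R.from_euler('xyz',o["eef_rot"]).as_matrix(); p=np.array(o["position"])
    T=R.from_euler('xyz',[np.pi,0,yaw]).as_matrix()
    rv=R.from_matrix(M.T@T).as_rotvec(); d=(np.array(target)-p)/n
    for i in range(n):
        Mi=M@R.from_rotvec(rv*i/n).as_matrix()
        print((Mi.T@d/.2).round(4),(rv/n/np.pi).round(4))
    print("now",p.round(4),o["eef_rot"].round(4),"deg/row",np.degrees(np.linalg.norm(rv))/n, o["q"].round(2))
E
python3 -c "
from h import *
plan([.590,-.1615,.150],2.618,4)"
```

```text
[-0.1204 -0.0105  0.102 ] [0.     0.     0.0135]
[-0.1208 -0.0054  0.102 ] [0.     0.     0.0135]
[-0.1209 -0.0002  0.102 ] [0.     0.     0.0135]
[-0.1208  0.0049  0.102 ] [0.     0.     0.0135]
now [ 0.5025 -0.1203  0.2316] [3.1413e+00 6.0000e-04 2.7880e+00] deg/row 2.434805507631688 [-0.05  0.35  0.27  1.86 -0.11  0.95  1.49]
```

jog_arm(deltas=[{"fingers": 1, "dx": -0.12, "dy": -0.01, "dz": 0.102, "wx": 0, "wy": 0, "wz": 0.0135}, {"fingers": 1, "dx": -0.121, "dy": -0.005, "dz": 0.102, "wx": 0, "wy": 0, "wz": 0.0135}, {"fingers": 1, "dx": -0.121, "dy": 0, "dz": 0.102, "wx": 0, "wy": 0, "wz": 0.0135}, {"fingers": 1, "dx": -0.121, "dy": 0.005, "dz": 0.102, "wx": 0, "wy": 0, "wz": 0.0135}, {"fingers": 1, "dx": 0, "dy": 0, "dz": 0, "wx": 0, "wy": 0, "wz": 0}])

```text
time: 2.48
position: [0.5913, -0.1605, 0.1452]
eef_rot: [-3.14, -0.003, 2.615]
wrist_force: [-0.6, 0.4, -0.0]
opening: 0.0856
finger_force: 0.0
```

Run:
```python
from h import *
plan([.590,-.1615,.040],2.618,4)
ims=[]
for n in("top","scene"):
    p=env.read_camera(n); im=p["image"][...,::-1]
    cr=(165,285,80,215) if n=="top" else (180,300,60,195)
    ims.append(cv2.resize(im[cr[2]:cr[3],cr[0]:cr[1]],(390,440),interpolation=cv2.INTER_CUBIC))
cv2.imwrite("pics/pre.png",np.hstack(ims))
```

```text
[ 0.0004 -0.0016  0.1315] [-0.0002 -0.0002 -0.0002]
[ 0.0005 -0.0017  0.1315] [-0.0002 -0.0002 -0.0002]
[ 0.0006 -0.0018  0.1315] [-0.0002 -0.0002 -0.0002]
[ 0.0007 -0.0018  0.1315] [-0.0002 -0.0002 -0.0002]
now [ 0.5913 -0.1605  0.1452] [-3.1395e+00 -2.7000e-03  2.6152e+00] deg/row 0.06317930620827614 [ 0.01  0.59  0.28  1.72 -0.2   0.87  1.43]
```

View pics/pre.png

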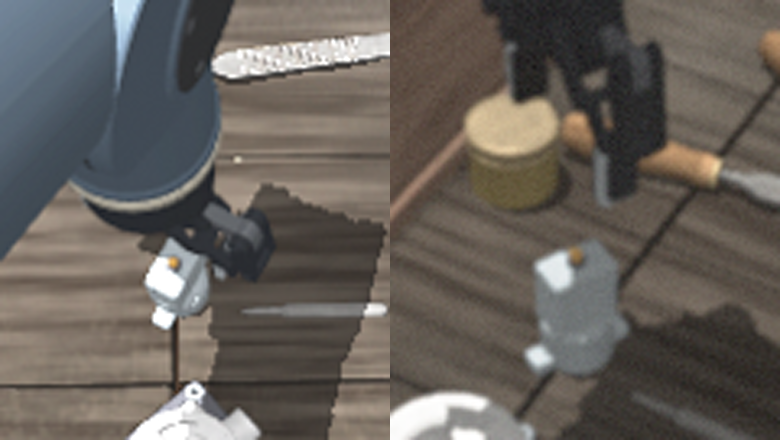

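The fingers stand over the bowl and straddle its flats (block at about (175,270) left, (575,280) right). Descending.

jog_arm(deltas=[{"fingers": 1, "dx": 0, "dy": 0, "dz": 0.15, "wx": 0, "wy": 0, "wz": 0}, {"fingers": 1, "dx": 0, "dy": 0, "dz": 0.15, "wx": 0, "wy": 0, "wz": 0}, {"fingers": 1, "dx": 0, "dy": 0, "dz": 0.1, "wx": 0, "wy": 0, "wz": 0}, {"fingers": 1, "dx": 0, "dy": 0, "dz": 0.04, "wx": 0, "wy": 0, "wz": 0}, {"fingers": 1, "dx": 0, "dy": 0, "dz": 0, "wx": 0, "wy": 0, "wz": 0}])

```text
time: 3.0
position: [0.5886, -0.1587, 0.0611]
eef_rot: [-3.141, -0.002, 2.619]
wrist_force: [-0.5, 0.3, -0.5]
opening: 0.0854
finger_force: 0.0
```

```bash
python3 -c "
from h import *
plan([.590,-.1615,.041],2.618,2)"
```

```text
[-0.0066 -0.0043  0.0503] [-0.0001 -0.0003  0.0001]
[-0.0065 -0.0043  0.0503] [-0.0001 -0.0003  0.0001]
now [ 0.5886 -0.1587  0.0611] [-3.1412e+00 -2.1000e-03  2.6188e+00] deg/row 0.06560260369955224 [ 0.04  0.69  0.24  1.8  -0.24  0.68  1.46]
```

jog_arm(deltas=[{"fingers": 1, "dx": -0.0065, "dy": -0.004, "dz": 0.05, "wx": 0, "wy": 0, "wz": 0}, {"fingers": 1, "dx": -0.0065, "dy": -0.004, "dz": 0.05, "wx": 0, "wy": 0, "wz": 0}, {"fingers": 1, "dx": 0, "dy": 0, "dz": 0, "wx": 0, "wy": 0, "wz": 0}, {"fingers": 0.2, "dx": 0, "dy": 0, "dz": 0, "wx": 0, "wy": 0, "wz": 0}, {"fingers": 0, "dx": 0, "dy": 0, "dz": 0, "wx": 0, "wy": 0, "wz": 0}])

```text
time: 3.42
position: [0.5914, -0.1622, 0.0422]
eef_rot: [3.141, 0.001, 2.618]
wrist_force: [0.3, -0.1, 0.4]
opening: 0.0638
finger_force: 0.0
```

jog_arm(deltas=[{"fingers": 0, "dx": 0, "dy": 0, "dz": 0, "wx": 0, "wy": 0, "wz": 0}, {"fingers": 0, "dx": 0, "dy": 0, "dz": 0, "wx": 0, "wy": 0, "wz": 0}, {"fingers": 0, "dx": 0, "dy": 0, "dz": 0, "wx": 0, "wy": 0, "wz": 0}, {"fingers": 0, "dx": 0, "dy": 0, "dz": 0, "wx": 0, "wy": 0, "wz": 0}, {"fingers": 0, "dx": 0, "dy": 0, "dz": 0, "wx": 0, "wy": 0, "wz": 0}])

```text
time: 3.83
position: [0.5915, -0.1621, 0.0422]
eef_rot: [3.141, 0.001, 2.618]
wrist_force: [-0.2, -0.0, 5.1]
opening: 0.0257
finger_force: 59.7
```

jog_arm(deltas=[{"fingers": 0, "dx": 0, "dy": 0, "dz": -0.1, "wx": 0, "wy": 0, "wz": 0}, {"fingers": 0, "dx": 0, "dy": 0, "dz": -0.15, "wx": 0, "wy": 0, "wz": 0}, {"fingers": 0, "dx": 0, "dy": 0, "dz": -0.15, "wx": 0, "wy": 0, "wz": 0}, {"fingers": 0, "dx": 0, "dy": 0, "dz": -0.05, "wx": 0, "wy": 0, "wz": 0}, {"fingers": 0, "dx": 0, "dy": 0, "dz": 0, "wx": 0, "wy": 0, "wz": 0}])

```text
time: 4.25
position: [0.5924, -0.1625, 0.134]
eef_rot: [3.14, 0.004, 2.618]
wrist_force: [0.0, -0.1, -3.2]
opening: 0.0252
finger_force: 59.4
```

```bash
python3 -c "
from h import *
plan([.449,-.1655,.132],2.618+np.radians(40),7)
print(env.get_obs()['opening'],env.get_obs()['wrist_force'])"
```

```text
[ 0.0877 -0.0531  0.001 ] [-0.      0.0002 -0.0317]
[ 0.0925 -0.0441  0.001 ] [-0.      0.0002 -0.0317]
[ 0.0964 -0.0347  0.0011] [-0.      0.0002 -0.0317]
[ 0.0994 -0.0249  0.0012] [-0.      0.0002 -0.0317]
[ 0.1014 -0.0149  0.0012] [-0.      0.0002 -0.0317]
[ 0.1024 -0.0047  0.0013] [-0.      0.0002 -0.0317]
[0.1023 0.0055 0.0014] [-0.      0.0002 -0.0317]
now [ 0.5924 -0.1625  0.134 ] [3.1403 0.0041 2.6181] deg/row 5.713287369711591 [ 0.02  0.6   0.28  1.74 -0.21  0.83  1.44]
0.025166517026284814 [ 0.00982991 -0.09982198 -3.23103975]
```

jog_arm(deltas=[{"fingers": 0, "dx": 0.088, "dy": -0.053, "dz": 0, "wx": 0, "wy": 0, "wz": -0.0317}, {"fingers": 0, "dx": 0.0925, "dy": -0.044, "dz": 0, "wx": 0, "wy": 0, "wz": -0.0317}, {"fingers": 0, "dx": 0.0965, "dy": -0.035, "dz": 0, "wx": 0, "wy": 0, "wz": -0.0317}, {"fingers": 0, "dx": 0.0995, "dy": -0.025, "dz": 0, "wx": 0, "wy": 0, "wz": -0.0317}, {"fingers": 0, "dx": 0.1015, "dy": -0.015, "dz": 0, "wx": 0, "wy": 0, "wz": -0.0317}])

```text
time: 4.67
position: [0.4865, -0.1635, 0.1298]
eef_rot: [3.141, -0.003, 3.122]
wrist_force: [-1.2, 0.2, -2.8]
opening: 0.0255
finger_force: 59.2
```

jog_arm(deltas=[{"fingers": 0, "dx": 0.1025, "dy": -0.005, "dz": 0, "wx": 0, "wy": 0, "wz": -0.0317}, {"fingers": 0, "dx": 0.1025, "dy": 0.0055, "dz": 0, "wx": 0, "wy": 0, "wz": -0.0317}, {"fingers": 0, "dx": 0, "dy": 0, "dz": 0, "wx": 0, "wy": 0, "wz": 0}, {"fingers": 0, "dx": 0, "dy": 0, "dz": 0, "wx": 0, "wy": 0, "wz": 0}])

```text
time: 5.0
position: [0.4458, -0.1649, 0.1305]
eef_rot: [3.14, -0.002, -2.969]
wrist_force: [0.9, 0.5, -2.3]
opening: 0.0255
finger_force: 59.4
```

Run:
```python
from h import *
plan([.449,-.1655,.132],2.618+np.radians(40),1)
ims=[]
for n in("top","scene"):
    p=env.read_camera(n); im=p["image"][...,::-1]; C=cloud(p)
    for r in env.regions_of(p,"bowl")[:1]:
        m=r["pixels"]&(p["range_z"]>0); q=C[m]; print(n,r["score"],r["bbox"],m.sum(),np.percentile(q,[2,50,98],axis=0).round(3).tolist())
        np.save(n+"_b.npy",q)
    cr=(170,290,130,270) if n=="top" else (150,270,100,240)
    ims.append(cv2.resize(im[cr[2]:cr[3],cr[0]:cr[1]],(400,466),interpolation=cv2.INTER_CUBIC))
cv2.imwrite("pics/over.png",np.hstack(ims))
```

```text
[-0.0153 -0.0058 -0.0075] [ 0.0005 -0.0007 -0.0007]
now [ 0.4458 -0.1649  0.1305] [ 3.1401e+00 -2.2000e-03 -2.9693e+00] deg/row 0.1990819572987649 [ 0.2   0.42  0.07  2.08 -0.05  0.65  2.05]
scene 0.9 [179.6, 151.0, 29.6, 50.7] 921 [[0.417, -0.186, 0.092], [0.431, -0.172, 0.128], [0.456, -0.153, 0.168]]
```

View pics/over.png

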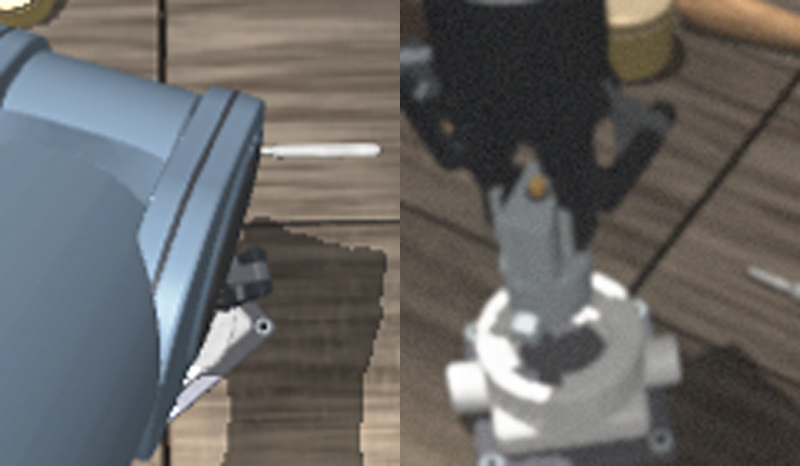

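The bowl hangs upright over the head with its near lug at (525,322) pointing toward the slot. The top view is hidden by the arm. I'll fit the body's circle in the scene cloud and compare it with the TCP.

Run:
```python
from h import *
from scipy.optimize import least_squares
q=np.load("scene_b.npy")
b=q[(q[:,2]>.1035)&(q[:,2]<.119)]; r=lambda c:np.hypot(b[:,0]-c[0],b[:,1]-c[1])-.022
s=least_squares(r,[.449,-.165],loss='soft_l1',f_scale=.001); print("body",len(b),s.x,np.abs(r(s.x)).mean())
# calibrate: same fit for the rim outer wall of head in same scene camera
C=np.load("scene.npz")["C"].reshape(-1,3)
h=C[(np.hypot(C[:,0]-.449,C[:,1]+.1655)<.05)&(np.hypot(C[:,0]-.449,C[:,1]+.1655)>.038)&(C[:,2]>.046)&(C[:,2]<.054)]
f=lambda c:np.hypot(h[:,0]-c[0],h[:,1]-c[1])-.043
s2=least_squares(f,[.449,-.165],loss='soft_l1',f_scale=.001); print("head",len(h),s2.x,np.abs(f(s2.x)).mean())
b=C[(np.hypot(C[:,0]-.59,C[:,1]+.1615)<.04)&(C[:,2]>.014)&(C[:,2]<.030)]
s3=least_squares(r,[.59,-.1615],loss='soft_l1',f_scale=.001); print("body at start",len(b),s3.x)
l=q[(q[:,2]<.1)];v=l[:,:2]-s.x;d=np.hypot(*v.T);k=d>.025; print("lug",k.sum(),np.degrees(np.arctan2(v[k].mean(0)[1],v[k].mean(0)[0])),v[k].mean(0))
print(np.percentile(q[:,2],[0,1,99,100]))
for i in range(3):
  o=env.get_obs();print(o["position"],o["time"])
```

```text
body 159 [ 0.44825677 -0.16426351] 0.0006048554870631193
head 126 [ 0.45154159 -0.16567647] 0.0005843245410620293
body at start 130 [ 0.59211757 -0.16156123]
lug 62 -169.4605398920969 [-0.02774773 -0.00516251]
[0.03629161 0.08984128 0.17163351 0.17341268]
[ 0.44816103 -0.16483569  0.131139  ] 5.2
[ 0.44816103 -0.16483569  0.131139  ] 5.2
[ 0.44816103 -0.16483569  0.131139  ] 5.2
```

jog_arm(deltas=[{"fingers": 0, "dx": -0.0135, "dy": -0.009, "dz": 0.05, "wx": 0, "wy": 0, "wz": 0}, {"fingers": 0, "dx": 0, "dy": 0, "dz": 0.08, "wx": 0, "wy": 0, "wz": 0}, {"fingers": 0, "dx": 0, "dy": 0, "dz": 0, "wx": 0, "wy": 0, "wz": 0}, {"fingers": 0, "dx": 0, "dy": 0, "dz": 0, "wx": 0, "wy": 0, "wz": 0}])

```text
time: 5.53
position: [0.4501, -0.1661, 0.1047]
eef_rot: [3.141, -0.002, -2.968]
wrist_force: [0.3, 0.4, -2.6]
opening: 0.0251
finger_force: 59.1
```

Run:
```python
from h import *
from scipy.optimize import least_squares
plan([.451,-.1655,.079],2.618+np.radians(40),1)
p=env.read_camera("scene"); C=cloud(p); im=p["image"][...,::-1]
q=C.reshape(-1,3)
b=q[(q[:,2]>.074)&(q[:,2]<.094)&(np.hypot(q[:,0]-.45,q[:,1]+.166)<.03)]; r=lambda c:np.hypot(b[:,0]-c[0],b[:,1]-c[1])-.022
s=least_squares(r,[.449,-.165],loss='soft_l1',f_scale=.001); print("body",len(b),s.x)
h=q[(abs(np.hypot(q[:,0]-.449,q[:,1]+.1655)-.044)<.006)&(q[:,2]>.042)&(q[:,2]<.054)]
f=lambda c:np.hypot(h[:,0]-c[0],h[:,1]-c[1])-.043
s2=least_squares(f,[.449,-.165],loss='soft_l1',f_scale=.001); print("head",len(h),s2.x)
cv2.imwrite("pics/in.png",cv2.resize(im[130:250,140:260],(580,580),interpolation=cv2.INTER_CUBIC))
```

```text
[-0.0051  0.0019  0.1283] [ 0.0003 -0.0007 -0.0002]
now [ 0.4501 -0.1661  0.1047] [ 3.1406e+00 -2.2000e-03 -2.9677e+00] deg/row 0.1446014914355555 [ 0.21  0.47  0.07  2.1  -0.05  0.59  2.06]
body 202 [ 0.45054283 -0.16549784]
head 202 [ 0.45159471 -0.1656431 ]
```

View pics/in.png

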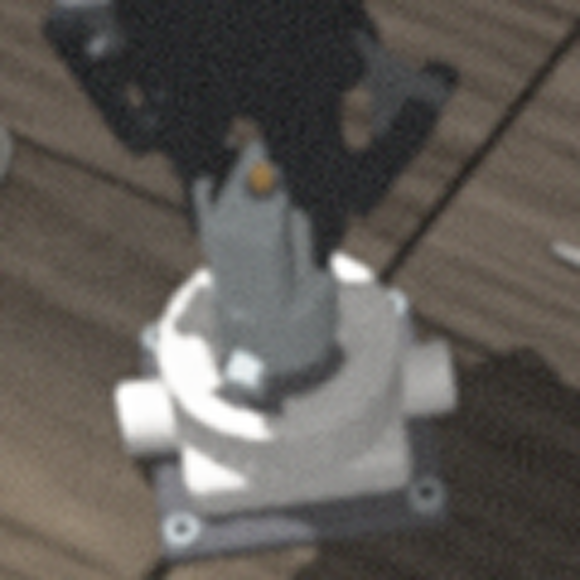

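The lug (245,370) sits just above its slot and the body is about 1 mm from the axis. Lowering slowly.

jog_arm(deltas=[{"fingers": 0, "dx": -0.003, "dy": 0, "dz": 0.04, "wx": 0, "wy": 0, "wz": 0}, {"fingers": 0, "dx": 0, "dy": 0, "dz": 0.04, "wx": 0, "wy": 0, "wz": 0}, {"fingers": 0, "dx": 0, "dy": 0, "dz": 0.02, "wx": 0, "wy": 0, "wz": 0}, {"fingers": 0, "dx": 0, "dy": 0, "dz": 0, "wx": 0, "wy": 0, "wz": 0}])

```text
time: 5.92
position: [0.4505, -0.1661, 0.0847]
eef_rot: [3.141, -0.001, -2.968]
wrist_force: [0.5, -1.4, -3.0]
opening: 0.0252
finger_force: 59.3
```

jog_arm(deltas=[{"fingers": 0, "dx": 0, "dy": 0, "dz": 0.014, "wx": 0, "wy": 0, "wz": 0}, {"fingers": 0, "dx": 0, "dy": 0, "dz": 0.008, "wx": 0, "wy": 0, "wz": 0}, {"fingers": 0, "dx": 0, "dy": 0, "dz": 0, "wx": 0, "wy": 0, "wz": 0}])

```text
time: 6.17
position: [0.451, -0.1663, 0.0811]
eef_rot: [3.142, -0.0, -2.968]
wrist_force: [0.6, -0.5, -3.0]
opening: 0.0252
finger_force: 59.3
```

jog_arm(deltas=[{"fingers": 0, "dx": 0, "dy": 0, "dz": 0.006, "wx": 0, "wy": 0, "wz": 0}, {"fingers": 0, "dx": 0, "dy": 0, "dz": 0, "wx": 0, "wy": 0, "wz": 0}, {"fingers": 0, "dx": 0, "dy": 0, "dz": 0, "wx": 0, "wy": 0, "wz": 0}])

```text
time: 6.42
position: [0.4511, -0.1663, 0.0802]
eef_rot: [-3.141, 0.0, -2.968]
wrist_force: [-0.4, -0.6, -3.2]
opening: 0.0249
finger_force: 59.3
```

Underside is about 38 mm above the bench, so the lugs sit midway in their play. Turning clockwise (positive wz).

jog_arm(deltas=[{"fingers": 0, "dx": 0, "dy": 0, "dz": 0, "wx": 0, "wy": 0, "wz": 0.028}, {"fingers": 0, "dx": 0, "dy": 0, "dz": 0, "wx": 0, "wy": 0, "wz": 0.028}, {"fingers": 0, "dx": 0, "dy": 0, "dz": 0, "wx": 0, "wy": 0, "wz": 0.028}, {"fingers": 0, "dx": 0, "dy": 0, "dz": 0, "wx": 0, "wy": 0, "wz": 0.028}, {"fingers": 0, "dx": 0, "dy": 0, "dz": 0, "wx": 0, "wy": 0, "wz": 0}])

```text
time: 6.83
position: [0.4512, -0.1661, 0.0802]
eef_rot: [-3.142, 0.0, 2.96]
wrist_force: [0.2, 0.1, -3.0]
opening: 0.0256
finger_force: 59.4
```

```bash
python3 -c "
from h import *
o=env.get_obs();print(o['position'],o['wrist_torque'],o['wrist_force'])
plan([.4505,-.1658,.080],np.radians(130),8)"
```

```text
[ 0.45120173 -0.16614697  0.0802084 ] [0.08092104 0.01206575 0.00891087] [ 0.19603536  0.1313717  -2.96659463]
[0.0005 0.0001 0.0001] [-0.      0.      0.0275]
[0.0005 0.0001 0.0001] [-0.      0.      0.0275]
[0.0005 0.0001 0.0001] [-0.      0.      0.0275]
[0.0005 0.     0.0001] [-0.      0.      0.0275]
[ 0.0005 -0.      0.0001] [-0.      0.      0.0275]
[ 0.0005 -0.0001  0.0001] [-0.      0.      0.0275]
[ 0.0005 -0.0001  0.0001] [-0.      0.      0.0275]
[ 0.0005 -0.0002  0.0001] [-0.      0.      0.0275]
now [ 0.4512 -0.1661  0.0802] [-3.1415e+00  2.0000e-04  2.9595e+00] deg/row 4.945869370234884 [ 0.14  0.51  0.17  2.12 -0.16  0.52  1.82]
```

Turning freely.

jog_arm(deltas=[{"fingers": 0, "dx": 0, "dy": 0, "dz": 0, "wx": 0, "wy": 0, "wz": 0.0275}, {"fingers": 0, "dx": 0, "dy": 0, "dz": 0, "wx": 0, "wy": 0, "wz": 0.0275}, {"fingers": 0, "dx": 0, "dy": 0, "dz": 0, "wx": 0, "wy": 0, "wz": 0.0275}, {"fingers": 0, "dx": 0, "dy": 0, "dz": 0, "wx": 0, "wy": 0, "wz": 0.0275}, {"fingers": 0, "dx": 0, "dy": 0, "dz": 0, "wx": 0, "wy": 0, "wz": 0.0275}])

```text
time: 7.25
position: [0.4511, -0.1662, 0.0802]
eef_rot: [3.141, 0.0, 2.531]
wrist_force: [-0.6, 0.3, -2.9]
opening: 0.0255
finger_force: 59.4
```

jog_arm(deltas=[{"fingers": 0, "dx": 0, "dy": 0, "dz": 0, "wx": 0, "wy": 0, "wz": 0.0275}, {"fingers": 0, "dx": 0, "dy": 0, "dz": 0, "wx": 0, "wy": 0, "wz": 0.0275}, {"fingers": 0, "dx": 0, "dy": 0, "dz": 0, "wx": 0, "wy": 0, "wz": 0.0275}, {"fingers": 0, "dx": 0, "dy": 0, "dz": 0, "wx": 0, "wy": 0, "wz": 0}, {"fingers": 0, "dx": 0, "dy": 0, "dz": 0, "wx": 0, "wy": 0, "wz": 0}])

```text
time: 7.67
position: [0.4511, -0.1661, 0.0801]
eef_rot: [-3.141, 0.0, 2.277]
wrist_force: [-0.2, -0.2, -1.7]
opening: 0.0251
finger_force: 59.4
```

```bash
python3 -c "
from h import *
o=env.get_obs();print(o['wrist_torque'],o['wrist_force'])
plan([.4505,-.1658,.0785],np.radians(130),1)"
```

```text
[0.02069818 0.01572868 0.02432426] [-0.15257508 -0.2100819  -1.67832031]
[ 0.0033 -0.0012  0.008 ] [-0.0001  0.      0.0026]
now [ 0.4511 -0.1661  0.0801] [-3.1414  0.      2.2771] deg/row 0.4700447529290505 [ 0.01  0.54  0.37  2.13 -0.36  0.54  1.35]
```

jog_arm(deltas=[{"fingers": 0, "dx": 0, "dy": 0, "dz": 0.007, "wx": 0, "wy": 0, "wz": 0.004}, {"fingers": 0, "dx": 0, "dy": 0, "dz": 0.003, "wx": 0, "wy": 0, "wz": 0}, {"fingers": 0, "dx": 0, "dy": 0, "dz": 0, "wx": 0, "wy": 0, "wz": 0}])

```text
time: 7.92
position: [0.4511, -0.1663, 0.0782]
eef_rot: [3.141, -0.0, 2.261]
wrist_force: [-1.0, 0.3, -0.2]
opening: 0.0252
finger_force: 59.6
```

jog_arm(deltas=[{"fingers": 0.5, "dx": 0, "dy": 0, "dz": 0, "wx": 0, "wy": 0, "wz": 0}, {"fingers": 0.8, "dx": 0, "dy": 0, "dz": 0, "wx": 0, "wy": 0, "wz": 0}, {"fingers": 0.8, "dx": 0, "dy": 0, "dz": 0, "wx": 0, "wy": 0, "wz": 0}, {"fingers": 0.8, "dx": 0, "dy": 0, "dz": 0, "wx": 0, "wy": 0, "wz": 0}, {"fingers": 0.8, "dx": 0, "dy": 0, "dz": 0, "wx": 0, "wy": 0, "wz": 0}])

```text
time: 8.33
position: [0.4511, -0.1664, 0.0781]
eef_rot: [3.142, 0.0, 2.26]
wrist_force: [-0.5, 0.1, -0.2]
opening: 0.0683
finger_force: 0.0
```

jog_arm(deltas=[{"fingers": 0.8, "dx": 0, "dy": 0, "dz": -0.08, "wx": 0, "wy": 0, "wz": 0}, {"fingers": 0.8, "dx": 0, "dy": 0, "dz": -0.15, "wx": 0, "wy": 0, "wz": 0}, {"fingers": 0.8, "dx": 0, "dy": 0, "dz": -0.15, "wx": 0, "wy": 0, "wz": 0}, {"fingers": 0.8, "dx": 0, "dy": 0, "dz": -0.15, "wx": 0, "wy": 0, "wz": 0}, {"fingers": 0.8, "dx": 0, "dy": 0, "dz": 0, "wx": 0, "wy": 0, "wz": 0}])

```text
time: 8.75
position: [0.4532, -0.1676, 0.1887]
eef_rot: [3.137, 0.006, 2.259]
wrist_force: [1.1, -0.6, -0.6]
opening: 0.0682
finger_force: 0.0
```

Run:
```python
from h import *
from scipy.optimize import least_squares
p=env.read_camera("scene"); C=cloud(p); im=p["image"][...,::-1]; q=C.reshape(-1,3)
near=np.hypot(q[:,0]-.451,q[:,1]+.1657)<.035
b=q[near&(q[:,2]>.06)&(q[:,2]<.068)]; r=lambda c:np.hypot(b[:,0]-c[0],b[:,1]-c[1])-.022
s=least_squares(r,[.451,-.165],loss='soft_l1',f_scale=.001); print("body",len(b),s.x)
t=q[near&(q[:,2]>.1)&(q[:,2]<.125)]; rc=cv2.minAreaRect((t[:,:2]*1000).astype(np.float32)); print(rc,cv2.boxPoints(rc).round().tolist(),"top z",np.percentile(q[near&(q[:,2]<.125)][:,2],[95,99.8]))
for x in env.regions_of(p,"slim_bowl")[:1]: print("slim",x["score"],x["bbox"])
cv2.imwrite("pics/end.png",cv2.resize(im[110:260,140:290],(590,590),interpolation=cv2.INTER_CUBIC))
```

```text
body 87 [ 0.45179765 -0.16509932]
((450.9449462890625, -165.78216552734375), (29.268526077270508, 41.983795166015625), 39.982295989990234) [[426.0, -159.0], [453.0, -191.0], [476.0, -172.0], [449.0, -140.0]] top z [0.11134866 0.119822  ]
slim 0.88 [315.4, 181.3, 24.4, 33.0]
```

View pics/end.png

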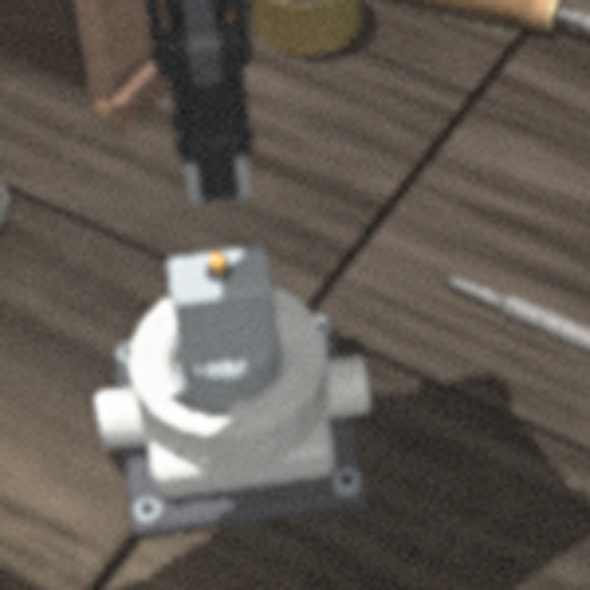

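The bowl stands upright in the head with its block at (220,300), in line with the ports. The measured angle is −50° and the top height of 0.120 m matches a seated bowl. The gripper is clear, so I'll hand it in.

```bash
python3 -c "
from plant import env
print(env.hand_in())"
```

```text
the job is handed in; nothing more can be done
None
```

The bayonet bowl is seated in the filter head with its lugs turned in line with the ports (about −50° for both). The slim bowl stands where it was, the gripper is clear, and the job was handed in at about 9 s, though no verdict came back.

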